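Tip the yuzu cart into its tray

ROBOT

A 6-joint arm with a two-finger parallel gripper is mounted at the origin on the work surface. World frame = base frame: x ahead of the robot, y to its left, z up, the work surface at z = 0. Lengths are in mm, angles in degrees, forces in N, time in s.
With the tool pointing down it reaches from about 350 to 850 mm from the base axis. Payload 8.1 kg.
Tool frame: the origin (TCP) lies midway between the tips of the shut fingers; the grasp point (between the pads) lies hold_point_z behind it (hold_point_z is the distance from the TCP to the grasp point, in mm); z points along the fingers, x is the direction in which the jaws open and shut, and the axes are right-handed (so a half turn about z gives the same grasp; the last joint's range is limited). The gripper opens to 85 mm and grips with 20 to 120 N. Pads are 22 mm wide; open, the fingers measure 114 mm over their backs; the gripper's body (76 mm by 85 mm) begins 54 mm behind the grasp point. The pads swing forward as they close: fully open they stand 13 mm farther back than shut.
Start: joints at [63.002, 7.471, 85.268, -0, 87.261, -4.893], TCP at [225.76, 555.912, 231.292] pointing down, gripper open.
Joint ranges: [-169.43, 169.43], [-51.17, 129.36], [1.28, 143.12], [-76.62, 256.62], [0, 156.53], [-152.29, 152.29]. Speed limits (degrees/s): [136.94, 136.94, 159.86, 180, 180, 180].

INTERFACE

Orientations are given as [roll, pitch, yaw] about the fixed x, y, z axes, in that order (R = Rz(yaw) Ry(pitch) Rx(roll)).
In Python, from bench import * gives the robot as it stands.
- The arm moves only by the shell command python3 -m pendant 'ROWS' [OPENING] [FORCE]. ROWS is JSON, a list that holds one entry, the list of rows, each a list of 4 numbers: the shift along the tool's x, y, z normalised to -1 to 1, where 1 is 0.02 m, then the turn about the tool's z normalised to -1 to 1, where 1 is 0.08 rad. A call has exactly 10 rows; each row shifts and turns the pose as measured when the row begins, along the tool's axes as they then stand; what a row does not reach is not made up. A row lasts 1/12 s, in which the tool goes at most 41.7 mm and 7.16 degrees, less where a joint would pass 70% of its speed; a pose out of reach is approached as far as the arm can. A call with a number of a shift or a turn outside -1 to 1 is refused whole. A call with a gripper value outside its range is refused whole. OPENING is the gripper's target within -1 to 1 (fully open at 1, half-way at 0, shut at -1), set as the call begins (- or left out, the last holds). The fingers move at their own pace and stop on an object; FORCE is the grip in N (left out, the last holds). Time passes only in rows, so rows that do not move let the fingers close, or fill a call up. It gives the time, the measured TCP pose, the force and the opening at its end, in the units of the state.
- sense(): the state, without advancing time (a new reading comes with each control period).
- snapshot(name): name is "scene" or "top" or "wrist"; returns the picture (480x640x3 uint8, red, green, blue); there is no depth.
- calibration(name): a dict with "mtx" (3x3 intrinsics, pixels), "D" ([k1, k2, p1, p2, k3] as OpenCV has them; the pictures are not rectified), "world_to_cam" (4x4, takes a point from world to camera coordinates); the wrist camera has in their place "hand_eye" (4x4, takes a point from camera to tool coordinates, whose origin is the TCP and whose axes are the tool frame's). Camera axes: x right, y down, z forward; pixel columns grow to the right and rows downward; lengths in mm; the calibration is good to about 2 mm. A picture is of the moment at which its call begins: read the wrist's pose just before it. calibration takes no time and is no camera call.
- hand_in(): hands the job in, once; it reports no verdict.
The state is a dict: "time": time; "joint_pos": joint angles; "qd": joint speeds; "joint_efforts": joint torques, N m; "tool_pos": TCP position; "tcp_rot": TCP orientation; "ft_force": force on the tool from outside, world axes, zero at the start; "wrist_torque": the same for the moment, N m; "finger_gap": finger opening in mm.
Only numpy, scipy, OpenCV 4.12 (cv2) and the standard library are available. Lean on these libraries where they do the work, as an engineer would, in place of code of your own. Each camera call takes 0.05 s, during which the arm holds its last target.

TASK

Two small wooden tip carts stand on the sushi counter, each with an open tray in front of it. Lift the rear handle of the cart that carries the two round yuzu so that both roll out over the front into the tray before it, then lower that cart all the way back onto its legs without dropping it and let go. Leave the other cart, with the square wooden cup in it, alone.

Things in the scene. Friction and masses are not known exactly. Their poses are not given: they have to be found in the camera images.
- cart (a joint): Tip angle of the cart with the yuzu, a wooden tub 116 x 130 x 60 mm on two 90 mm side wheels held in a fixed plank: it only tips about its axle. 0 = level on its legs; grows as the handle is lifted, to a stop at 1.1 rad. About 0.45 kg, hardly any friction: it falls back if let go, so carry it down. The tub's front is a 30 degree ramp; fruit rolls out freely from 0.9 rad.
- cart_handle (a point): Middle of the cart's rear handle: level round wooden bar across the cart, 16 mm thick, 92 mm clear between its two shafts. At rest 67 mm above the counter, 165 mm behind and 16 mm above the axle; 62 mm of free space to the tub's rear board. Axes turn with the cart: x forward, y along the bar, z up at rest. Moves on an arc about the axle.
- cart_axle (a point): Middle of the cart's axle, the hinge line, 51 mm above the counter; it stays still. Axes: x level and forward (the way the cart tips, towards the tray), y along the axle, z up.
- tray_in (a point): Centre of the inner floor (6 mm above the counter) of the open wooden tray in front of the yuzu cart: outside 130 mm (x, roughly the cart's forward direction) by 190 mm (y), 6 mm walls, 36 mm high at the sides and far end, 12 mm at the near end. Fixed to the counter.
- yuzu_a_center (a point): Centre of one yuzu, a hard yellow fruit 44 mm in diameter, about 60 g, loose in the tub of the cart.
- yuzu_b_center (a point): Centre of the other yuzu, the same size.
- spare (a joint): Tip angle (rad, 0 level) of the other cart, the same in shape, 0.27 to 0.47 m to one side, with a square wooden cup in it. Leave it alone.
Things that resemble listed ones, but are neither listed nor needed, are in the scene too. What is shaped like the part that bears yuzu_b_center but blue, pink or turquoise is not meant.

How it is judged:
By the outcome, as a careful person would: the job done as asked, in the order asked, and still so for the second after the job is handed in, with the robot touching nothing.
It also fails if it takes over 42 s, if anything falls off the work surface, if the arm or the gripper's body presses on something with over 40 N, if the wrist force passes 120 N, or if a joint passes its speed limit or range.

## Working session

There is one attempt and no reset: what is moved stays moved. The work goes in short steps, Python scripts to look and compute and a shell command to move; the robot and the scene stay as the last step left them, time stands still between calls to the robot, and variables do not carry over. Pictures are saved under pics/ and viewed, and the job is handed in when it is done.

```bash
ls; mkdir -p pics; python3 - <<'E'
from bench import *
import cv2
s=sense();print(s)
for n in("scene","top"):
    im=snapshot(n);cv2.imwrite(f"pics/{n}0.png",im[:,:,::-1])
    print(n,calibration(n))
print(calibration("wrist"))
E
```

```text
pics
{'time': 0.0, 'joint_pos': array([ 6.30031602e+01,  7.51467857e+00,  8.53291946e+01, -1.53282317e-03,
        8.72627104e+01, -4.89185283e+00]), 'qd': array([-0.01790772, -0.05934017,  0.0541543 , -0.00250105,  0.01645458,
        0.0602487 ]), 'joint_efforts': array([-4.31432791e-04, -5.69410408e+01, -5.00550735e+01, -5.31659152e-04,
        1.54584873e-02, -2.38362912e-05]), 'tool_pos': array([225.50640995, 555.41002764, 230.24973529]), 'tcp_rot': array([-1.79992436e+02,  1.06325806e-01,  6.78950946e+01]), 'ft_force': array([-0.15846544,  0.10654404, -0.6936658 ]), 'wrist_torque': array([ 0.02966396, -0.02321903, -0.05492412]), 'finger_gap': 85.31275838647117}
scene {'mtx': array([[443.92159166,   0.        , 318.9584717 ],
       [  0.        , 443.92159166, 234.26961448],
       [  0.        ,   0.        ,   1.        ]]), 'D': array([-0.08374829,  0.        ,  0.        ,  0.        ,  0.        ]), 'world_to_cam': array([[-8.75799208e-01,  4.82616545e-01,  7.55107661e-03,
         5.66027466e+02],
       [ 3.77265724e-01,  6.94210898e-01, -6.12977815e-01,
        -1.23215
[... 676 characters left out ...]
 9.02915729e+02],
       [ 0.00000000e+00,  0.00000000e+00,  0.00000000e+00,
         1.00000000e+00]])}
{'mtx': array([[361.26415693,   0.        , 324.22816522],
       [  0.        , 361.26415693, 236.97689612],
       [  0.        ,   0.        ,   1.        ]]), 'D': array([-0.02708178,  0.        ,  0.        ,  0.        ,  0.        ]), 'hand_eye': array([[ 9.99999911e-01,  2.46472261e-04,  3.42706004e-04,
         5.23790015e-01],
       [-3.44444277e-04,  9.45750523e-01,  3.24893567e-01,
        -8.34772948e+01],
       [-2.44037130e-04, -3.24893657e-01,  9.45750523e-01,
        -1.43698329e+02],
       [ 0.00000000e+00,  0.00000000e+00,  0.00000000e+00,
         1.00000000e+00]])}
```

View pics/scene0.png

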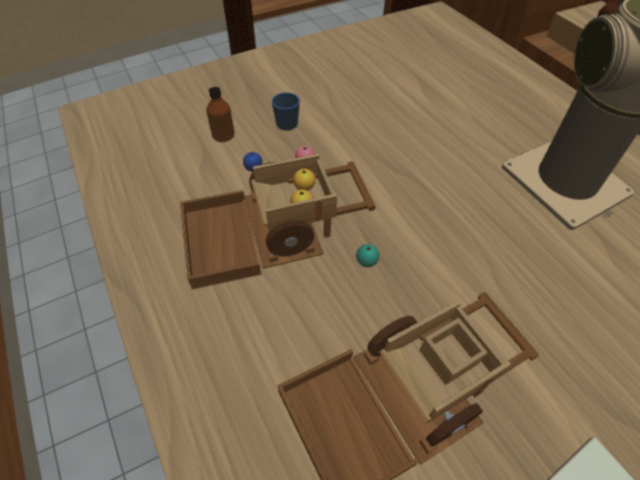

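View pics/top0.png

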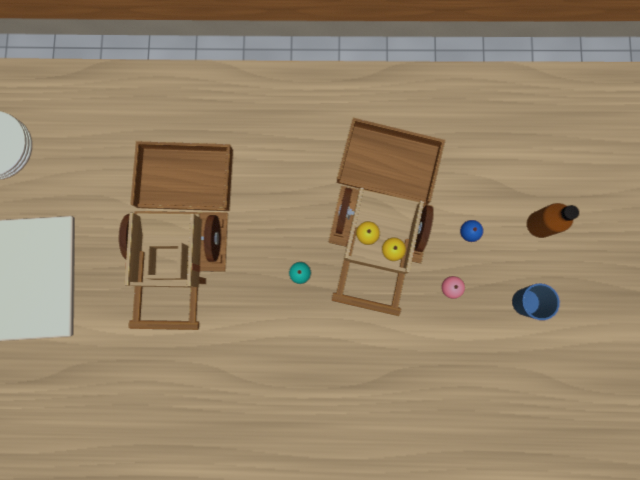

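Top view: the yuzu cart is at about (385,230), with its handle bar from (335,297) to (399,310) and yellow yuzu at (368,233) and (394,249). The other cart, with the cup, is at (165,250). Blue, pink and teal balls are decoys. I'll confirm in a crop and measure the handle.

```bash
cat > h.py <<'E'
import numpy as np,cv2
from bench import *
def ray(name,uv):
    c=calibration(name);W=np.array(c["world_to_cam"])
    p=cv2.undistortPoints(np.array([[uv]],float),c["mtx"],c["D"])[0,0]
    R=W[:3,:3];return -R.T@W[:3,3], R.T@np.array([p[0],p[1],1])
def plane(name,uv,z):
    o,d=ray(name,uv);return o+d*(z-o[2])/d[2]
def proj(name,P):
    c=calibration(name);W=np.array(c["world_to_cam"])
    return cv2.projectPoints(np.array([P],float),cv2.Rodrigues(W[:3,:3])[0],W[:3,3],c["mtx"],c["D"])[0][0,0]
def tri(rs):
    A=0;b=0
    for o,d in rs:
        d=d/np.linalg.norm(d);M=np.eye(3)-np.outer(d,d);A=A+M;b=b+M@o
    return np.linalg.solve(A,b)
E
python3 - <<'E'
from h import *
t=cv2.imread("pics/top0.png");s=cv2.imread("pics/scene0.png")
a=cv2.resize(t[110:320,320:460],None,fx=2.8,fy=2.8,interpolation=cv2.INTER_CUBIC)
b=cv2.resize(s[140:300,170:390],None,fx=1.8,fy=1.8,interpolation=cv2.INTER_CUBIC)
o=np.zeros((600,800,3),np.uint8);o[:a.shape[0],:a.shape[1]]=a;o[:b.shape[0],400:400+b.shape[1]]=b[:,:400]
cv2.imwrite("pics/crop.png",o)
for n,im in(("top",t),("scene",s)):
    hsv=cv2.cvtColor(im,cv2.COLOR_BGR2HSV);m=cv2.inRange(hsv,(20,170,120),(32,255,255))
    k,l,st,c=cv2.connectedComponentsWithStats(m)
    print(n,[(st[i][4],c[i].round(1),plane(n,c[i],80).round()) for i in range(1,k) if st[i][4]>40])
for p in[(335,297),(399,310)]:print(plane("top",p,67))
E
```

```text
top [(np.int32(380), array([367.4, 232.6]), array([ 597., -160.,   80.])), (np.int32(402), array([393.6, 248.9]), array([ 567., -209.,   80.]))]
scene [(np.int32(184), array([303.9, 178.7]), array([ 563., -215.,   80.])), (np.int32(66), array([298.7, 195.1]), array([ 592., -181.,   80.]))]
[ 477.55143029 -101.45454586   67.        ]
[ 455.47863219 -219.37867489   67.        ]
```

View pics/crop.png

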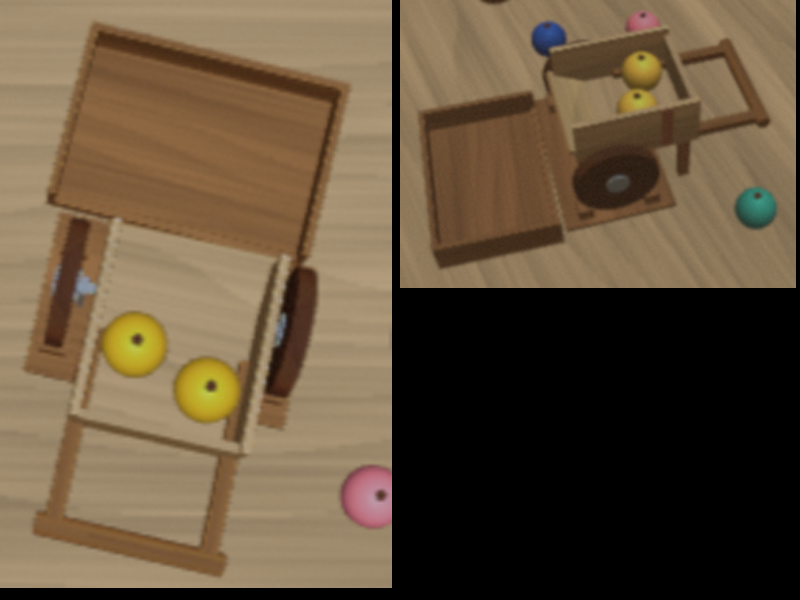

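The crop confirms it: the two yellow fruit with dark stems are in the cart at top (385,230), and its bar runs (332,297) to (400,311). Next is a precise bar fit in both views.

```bash
python3 - <<'E'
from h import *
import bench
print([ (k,getattr(bench,k)) for k in dir(bench) if 'hold' in k.lower()], [k for k in dir(bench) if k[0]!='_'][:40])
o=np.zeros((600,800,3),np.uint8)
for i,(n,(x0,x1,y0,y1)) in enumerate((("top",(325,410,285,320)),("scene",(325,385,155,220)))):
    im=cv2.imread(f"pics/{n}0.png")[y0:y1,x0:x1]
    big=cv2.resize(im,None,fx=6,fy=6,interpolation=cv2.INTER_CUBIC)
    lab=cv2.cvtColor(big,cv2.COLOR_BGR2HSV)
    g=lab[:,:,2];th,m=cv2.threshold(g,0,255,cv2.THRESH_BINARY_INV+cv2.THRESH_OTSU)
    print(n,th)
    v=np.hstack([big,cv2.cvtColor(m,cv2.COLOR_GRAY2BGR)])
    if i==0:o[:210,:510]=big;o[:210,510:800]=0;o[215:425,:510]=cv2.cvtColor(m,cv2.COLOR_GRAY2BGR)
    else: cv2.imwrite("pics/scm.png",v)
cv2.imwrite("pics/tm.png",o)
E
```

```text
[('hold_point_z', 18.700000000000003)] ['PlanningError', 'calibration', 'hand_in', 'hold_point_z', 'sense', 'snapshot']
top 142.0
scene 118.0
```

View pics/tm.png

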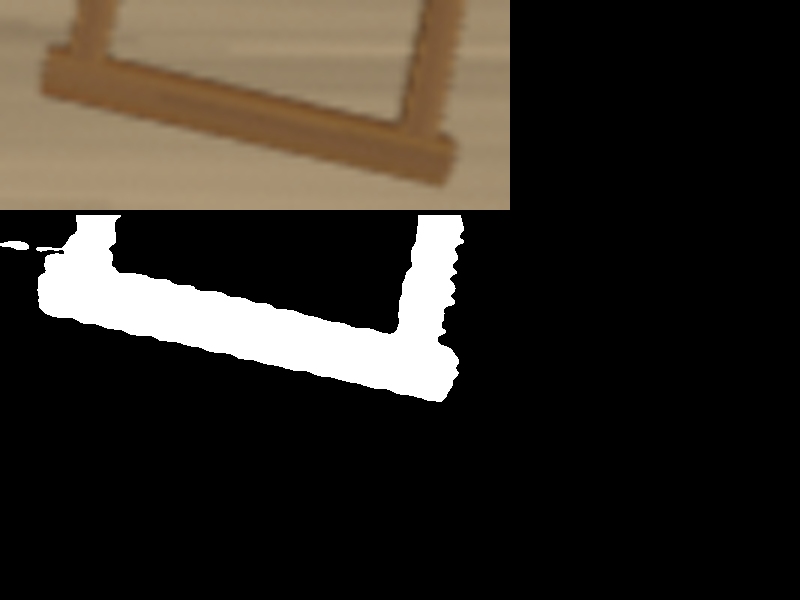

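View pics/scm.png

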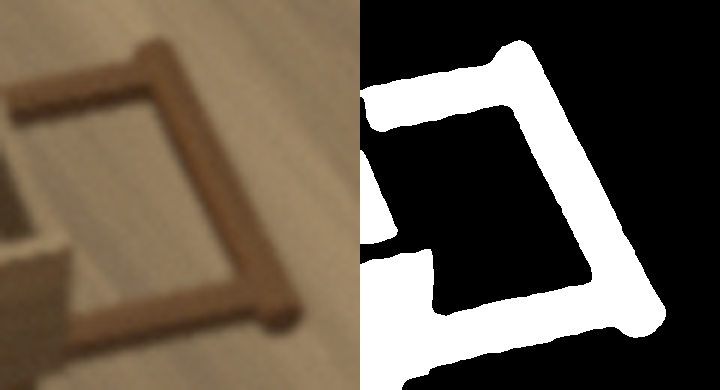

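```bash
python3 - <<'E'
from h import *
f=lambda u,v,x0,y0:((u+.5)/6-.5+x0,(v+.5)/6-.5+y0)
T=[f(43,72,325,285),f(450,162,325,285)];S=[f(155,48,325,155),f(285,318,325,155)]
# which scene end matches: y larger
P=[plane("top",t,67) for t in T];Q=[plane("scene",t,67) for t in S]
print(P,Q)
mid=[tri([ray("top",T[i]),ray("scene",S[1-i])]) for i in(0,1)];print(mid)
mid2=[tri([ray("top",T[i]),ray("scene",S[i])]) for i in(0,1)];print(mid2)
E
```

```text
[array([478.23260301, -95.43306894,  67.        ]), array([ 452.61165771, -220.42243584,   67.        ])] [array([ 450.10765779, -221.97833439,   67.        ]), array([478.50898491, -96.42077349,  67.        ])]
[array([478.54142911, -95.70798879,  67.61119069]), array([ 452.27266519, -219.66338367,   69.98675316])]
[array([ 496.72307183, -109.14537473,  176.22858317]), array([ 427.39361431, -213.69479736,  -61.91294153])]
```

```bash
cat > plan.py <<'E'
import sys
from h import *
from scipy.spatial.transform import Rotation as Ro
def plan(tgt,yaw,n=10,mx=1.0,turn=1.0):
    s=sense();p=s["tool_pos"].copy();y=s["tcp_rot"][2]
    print(round(s["time"],2),p.round(1),s["tcp_rot"].round(1),s["finger_gap"].round(1),s["ft_force"].round(1))
    for _ in range(n):
        R=Ro.from_euler('xyz',[180,0,y],degrees=True).as_matrix()
        d=np.array(tgt)-p;L=np.linalg.norm(d);d=d*min(1,20*mx/max(L,1e-6))
        a=np.clip(np.radians((y-yaw+180)%360-180)/.08,-turn,turn)
        r=np.append(R.T@d/20,a).round(2);print(list(map(float,r)),end=",")
        p=p+R@r[:3]*20;y-=np.degrees(r[3]*.08)
    print()
if __name__=="__main__":
    a=list(map(float,sys.argv[1:]));plan(a[:3],a[3],*( [10]+a[4:5] if len(a)>4 else []))
E
python3 plan.py 465.4 -158 150 -11.8
```

```text
Traceback (most recent call last):
  File "plan.py", line 15, in <module>
    a=list(map(float,sys.argv[1:]));plan(a[:3],a[3],*( [10]+a[4:5] if len(a)>4 else []))
                                    ~~~~^^^^^^^^^^^^^^^^^^^^^^^^^^^^^^^^^^^^^^^^^^^^^^^^
  File "plan.py", line 6, in plan
    print(round(s["time"],2),p.round(1),s["tcp_rot"].round(1),s["finger_gap"].round(1),s["ft_force"].round(1))
                                                              ^^^^^^^^^^^^^^^^^^^^^
AttributeError: 'float' object has no attribute 'round'
```

```bash
sed -i 's/s\["finger_gap"\].round(1)/round(s["finger_gap"],1)/' plan.py; python3 plan.py 465.4 -158 190 -11.8
```

```text
0.1 [225.5 555.5 230.3] [-1.80e+02  1.00e-01  6.79e+01] 85.1 [-0.2  0.4  0.7]
[-0.76, 0.65, 0.05, 1.0],[-0.7, 0.71, 0.05, 1.0],[-0.64, 0.76, 0.05, 1.0],[-0.58, 0.81, 0.05, 1.0],[-0.51, 0.86, 0.05, 1.0],[-0.44, 0.89, 0.05, 1.0],[-0.37, 0.93, 0.05, 1.0],[-0.3, 0.95, 0.05, 1.0],[-0.22, 0.97, 0.05, 1.0],[-0.14, 0.99, 0.05, 1.0],
```

```bash
python3 -m pendant '[[[-0.76,0.65,0.05,1.0],[-0.7,0.7,0.05,1.0],[-0.64,0.76,0.05,1.0],[-0.58,0.8,0.05,1.0],[-0.5,0.85,0.05,1.0],[-0.44,0.9,0.05,1.0],[-0.37,0.93,0.05,1.0],[-0.3,0.95,0.05,1.0],[-0.22,0.97,0.05,1.0],[-0.14,1.0,0.05,1.0]]]' 0.1 40; python3 plan.py 465.4 -158 190 -11.8
```

```text
time: 0.93
tool_pos: [285.0, 358.2, 214.2]
tcp_rot: [179.7, 0.6, 20.4]
ft_force: [0.8, -0.3, 0.3]
finger_gap: 47.2
0.93 [285.  358.2 214.2] [179.7   0.6  20.4] 47.2 [ 0.8 -0.3  0.3]
[-0.02, 1.0, 0.04, 1.0],[0.06, 1.0, 0.04, 1.0],[0.14, 0.99, 0.04, 1.0],[0.22, 0.97, 0.04, 1.0],[0.3, 0.95, 0.04, 1.0],[0.37, 0.93, 0.05, 1.0],[0.44, 0.89, 0.04, 1.0],[0.51, 0.86, 0.05, 0.02],[0.52, 0.86, 0.04, -0.0],[0.52, 0.86, 0.05, -0.0],
```

```bash
python3 -m pendant '[[[-0.02,1.0,0,1.0],[0.06,1.0,0,1.0],[0.14,1.0,0,1.0],[0.22,0.97,0,1.0],[0.3,0.95,0,1.0],[0.37,0.93,0,1.0],[0.44,0.9,0,1.0],[0.5,0.86,0,0],[0.5,0.86,0,0],[0.5,0.86,0,0]]]'; python3 plan.py 465.4 -158 180 -11.8
```

```text
time: 1.77
tool_pos: [345.5, 157.0, 211.2]
tcp_rot: [179.1, 0.5, -13.7]
ft_force: [1.3, -0.7, 0.5]
finger_gap: 47.0
1.77 [345.5 157.  211.2] [179.1   0.5 -13.7] 47.0 [ 1.3 -0.7  0.5]
[0.56, 0.82, 0.09, -0.41],[0.54, 0.84, 0.09, -0.0],[0.54, 0.84, 0.09, -0.0],[0.54, 0.84, 0.09, -0.0],[0.54, 0.84, 0.09, -0.0],[0.54, 0.84, 0.09, -0.0],[0.54, 0.84, 0.09, -0.0],[0.54, 0.84, 0.09, -0.0],[0.54, 0.84, 0.09, -0.0],[0.54, 0.84, 0.1, -0.0],
```

```bash
python3 -m pendant '[[[0.5,0.86,0,0],[0.5,0.86,0,0],[0.5,0.86,0,0],[0.5,0.86,0,0],[0.5,0.86,0,0],[0.5,0.86,0,0],[0.5,0.86,0,0],[0.5,0.86,0,0],[0.5,0.86,0,0],[0.5,0.86,0,0]]]'; python3 plan.py 465.4 -158 170 -11.8
```

```text
time: 2.6
tool_pos: [400.7, -44.0, 209.6]
tcp_rot: [179.1, 0.8, -13.7]
ft_force: [-0.0, 0.3, 0.5]
finger_gap: 47.0
2.6 [400.7 -44.  209.6] [179.1   0.8 -13.7] 47.0 [-0.   0.3  0.5]
[0.66, 0.7, 0.29, -0.41],[0.63, 0.72, 0.29, -0.0],[0.63, 0.72, 0.29, -0.0],[0.63, 0.72, 0.29, -0.0],[0.64, 0.72, 0.29, -0.0],[0.64, 0.72, 0.29, -0.0],[0.53, 0.59, 0.24, -0.0],[-0.0, 0.0, -0.0, -0.0],[-0.0, 0.0, -0.0, -0.0],[-0.0, 0.0, -0.0, -0.0],
```

```bash
python3 -m pendant '[[[0.65,0.7,0.3,-0.4],[0.63,0.72,0.3,0],[0.63,0.72,0.3,0],[0.63,0.72,0.3,0],[0.63,0.72,0.3,0],[0.5,0.5,0.3,0],[0.3,0.4,0.2,0],[0,0,0,0],[0,0,0,0],[0,0,0,0]]]'; python3 plan.py 465.4 -158 100 -11.8
python3 - <<'E'
from h import *
s=sense();im=snapshot("wrist");cv2.imwrite("pics/w1.png",im[:,:,::-1])
R=cv2.Rodrigues(np.zeros(3))[0]
from scipy.spatial.transform import Rotation as Ro
R=Ro.from_euler('xyz',s["tcp_rot"],degrees=True).as_matrix();c=calibration("wrist");H=np.array(c["hand_eye"])
for P in[[478.3,-95.6,67],[452.4,-220,67],[465.4,-158,67]]:
    q=R.T@(np.array(P)-s["tool_pos"]);q=H[:3,:3].T@(q-H[:3,3]);print(cv2.projectPoints(q.reshape(1,3),np.zeros(3),np.zeros(3),c["mtx"],c["D"])[0].ravel().round())
E
```

```text
time: 3.43
tool_pos: [458.6, -157.3, 164.5]
tcp_rot: [179.2, 1.1, -12.1]
ft_force: [0.3, 0.3, 0.0]
finger_gap: 47.0
3.43 [ 458.6 -157.3  164.5] [179.2   1.1 -12.1] 47.0 [0.3 0.3 0. ]
[0.1, -0.01, 0.99, -0.06],[0.11, -0.01, 0.99, -0.0],[0.1, -0.01, 0.99, -0.0],[0.03, -0.01, 0.26, -0.0],[-0.0, 0.0, -0.0, -0.0],[-0.0, 0.0, -0.0, -0.0],[-0.0, 0.0, -0.0, -0.0],[-0.0, 0.0, -0.0, -0.0],[-0.0, 0.0, -0.0, -0.0],[-0.0, 0.0, -0.0, -0.0],
[336. 143.]
[335. 314.]
[336. 236.]
```

View pics/w1.png

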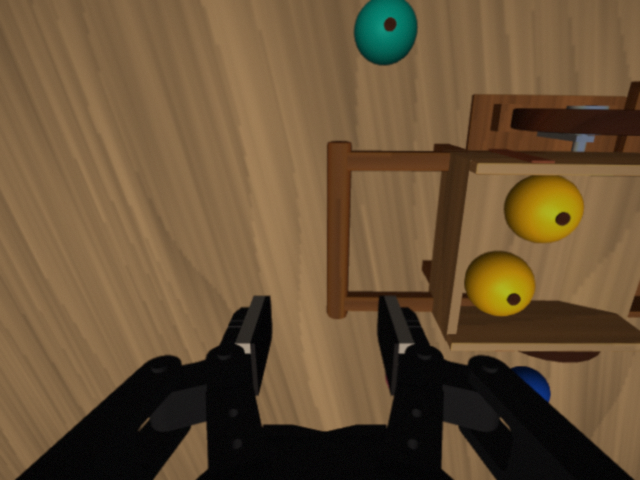

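Wrist view: the bar runs from (339,144) to (338,317), within about 3 px sideways of the prediction at column 336. The fingers straddle it once they shift about 8 mm forward. Descending.

```bash
python3 -m pendant '[[[0.2,-0.03,0.7,0],[0.2,-0.03,0.9,0],[0.1,0,0.9,0],[0,0,0.9,0],[0,0,0.8,0],[0,0,0.6,0],[0,0,0.4,0],[0,0,0.2,0],[0,0,0,0],[0,0,0,0]]]'; python3 plan.py 467 -158 46 -11.8
```

```text
time: 4.32
tool_pos: [469.3, -154.3, 58.8]
tcp_rot: [179.1, 0.5, -11.7]
ft_force: [-0.5, 0.1, 0.5]
finger_gap: 46.9
4.32 [ 469.3 -154.3   58.8] [179.1   0.5 -11.7] 46.9 [-0.5  0.1  0.5]
[-0.08, 0.21, 0.64, 0.03],[0.0, -0.0, 0.0, -0.0],[0.0, -0.0, 0.0, -0.0],[0.0, -0.0, 0.0, -0.0],[0.0, -0.0, 0.0, -0.0],[0.0, -0.0, 0.0, -0.0],[0.0, -0.0, 0.0, -0.0],[0.0, -0.0, 0.0, -0.0],[0.0, -0.0, 0.0, -0.0],[0.0, -0.0, 0.0, -0.0],
```

```bash
python3 -m pendant '[[[-0.1,0.2,0.5,0],[0,0,0.25,0],[0,0,0,0],[0,0,0,0],[0,0,0,0],[0,0,0,0],[0,0,0,0],[0,0,0,0],[0,0,0,0],[0,0,0,0]]]' -1 35;python3 -m pendant '[[[0,0,0,0],[0,0,0,0],[0,0,0,0],[0,0,0,0],[0,0,0,0],[0,0,0,0],[0,0,0,0],[0,0,0,0],[0,0,0,0],[0,0,0,0]]]'
python3 - <<'E'
from h import *
im=snapshot("wrist");cv2.imwrite("pics/w2.png",im[:,:,::-1])
E
```

```text
time: 5.15
tool_pos: [465.9, -158.2, 45.2]
tcp_rot: [179.1, 0.6, -11.7]
ft_force: [-0.0, 1.8, 1.4]
finger_gap: 14.9
time: 5.98
tool_pos: [465.9, -158.3, 45.2]
tcp_rot: [179.1, 0.6, -11.7]
ft_force: [-0.6, 0.7, 0.3]
finger_gap: 14.9
```

View pics/w2.png

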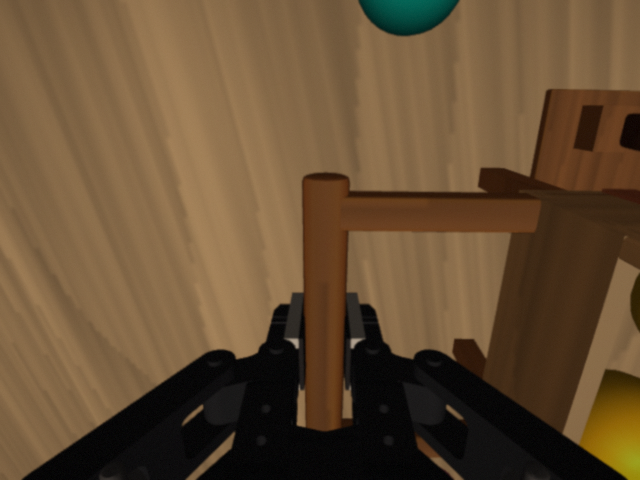

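The grip is good: the gap is 14.9 on the 16 mm bar and the forces are near zero. Lifting along the arc.

```bash
cat > arc.py <<'E'
from h import *
s=sense();f=np.radians(-11.8);d=s["tool_pos"]-np.array([465.9,-158.3,45.2])
x=d[0]*np.cos(f)+d[1]*np.sin(f);y=-d[0]*np.sin(f)+d[1]*np.cos(f);z=d[2]
a0=np.arctan2(16,165);X=165-x;Z=z+16
F=s["ft_force"];print("t",round(s["time"],2),"fwd %.1f lat %.1f up %.1f r %.1f phi %.3f"%(x,y,z,np.hypot(X,Z),np.arctan2(Z,X)-a0),"Ffwd %.1f Flat %.1f Fz %.1f"%(F[0]*np.cos(f)+F[1]*np.sin(f),-F[0]*np.sin(f)+F[1]*np.cos(f),F[2]),"gap",round(s["finger_gap"],1),"yaw",s["tcp_rot"].round(1))
E
python3 -m pendant '[[[0.03,0,-0.25,0],[0.04,0,-0.25,0],[0.04,0,-0.24,0],[0.05,0,-0.24,0],[0.06,0,-0.24,0],[0.06,0,-0.24,0],[0.07,0,-0.24,0],[0.08,0,-0.24,0],[0.08,0,-0.23,0],[0.09,0,-0.23,0]]]';python3 arc.py
```

```text
time: 6.87
tool_pos: [477.8, -160.8, 95.7]
tcp_rot: [179.1, 0.7, -11.7]
ft_force: [2.9, -1.1, -5.0]
finger_gap: 14.9
t 6.87 fwd 12.1 lat -0.0 up 50.5 r 166.7 phi 0.314 Ffwd 3.1 Flat -0.4 Fz -5.0 gap 14.9 yaw [179.1   0.7 -11.7]
```

```bash
python3 -m pendant '[[[0.13,0,-0.28,0],[0.14,0,-0.27,0],[0.15,0,-0.27,0],[0.16,0,-0.26,0],[0.17,0,-0.26,0],[0.18,0,-0.25,0],[0.18,0,-0.25,0],[0.19,0,-0.24,0],[0.2,0,-0.23,0],[0.21,0,-0.22,0]]]';python3 arc.py
```

```text
time: 7.7
tool_pos: [512.1, -168.2, 151.1]
tcp_rot: [179.0, 1.2, -11.8]
ft_force: [-4.2, -1.3, 0.4]
finger_gap: 14.8
t 7.7 fwd 47.3 lat -0.2 up 105.9 r 169.4 phi 0.706 Ffwd -3.9 Flat -2.1 Fz 0.4 gap 14.8 yaw [179.    1.2 -11.8]
```

```bash
python3 -m pendant '[[[0.21,0,-0.17,0],[0.22,0,-0.16,0],[0.22,0,-0.16,0],[0.23,0,-0.15,0],[0.23,0,-0.14,0],[0.24,0,-0.13,0],[0.24,0,-0.13,0],[0.25,0,-0.12,0],[0.25,0,-0.11,0],[0.25,0,-0.1,0]]]';python3 arc.py
python3 - <<'E'
from h import *
for n in("scene","top"):
    im=snapshot(n);cv2.imwrite(f"pics/{n}1.png",im[:,:,::-1])
E
```

```text
time: 8.53
tool_pos: [562.4, -179.1, 189.2]
tcp_rot: [178.8, 1.2, -11.8]
ft_force: [-3.2, -1.7, 0.6]
finger_gap: 14.7
t 8.53 fwd 98.7 lat -0.6 up 144.0 r 173.1 phi 1.081 Ffwd -2.8 Flat -2.4 Fz 0.6 gap 14.7 yaw [178.8   1.2 -11.8]
```

View pics/scene1.png

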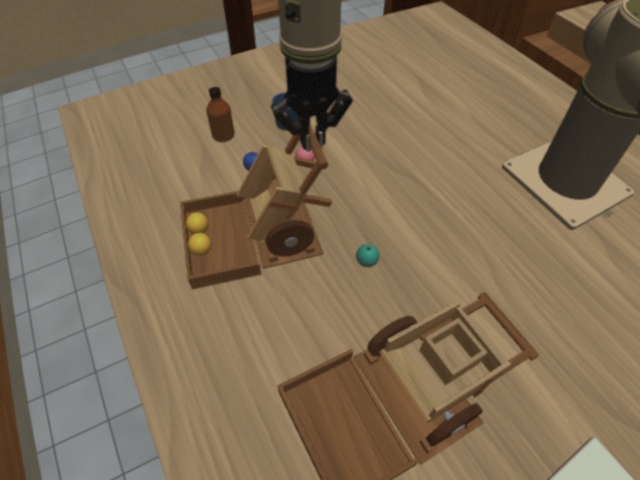

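View pics/top1.png

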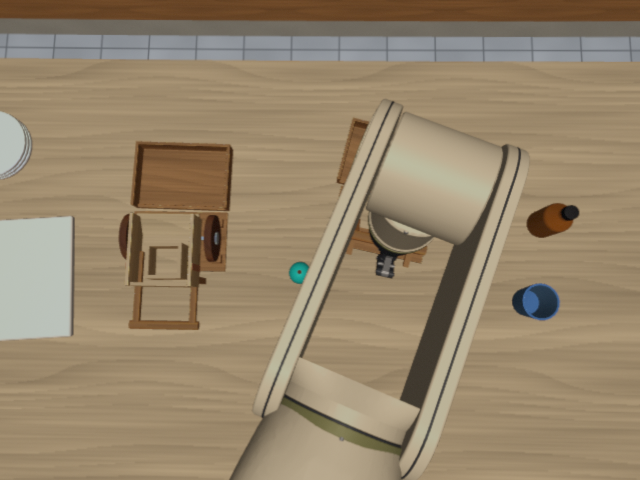

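Scene view: both yuzu lie in the tray at (197,222) and (199,243), against its far end. The spare cart is unchanged at (450,350). Now I carry the cart down.

```bash
python3 -m pendant '[[[-0.26,0,0.12,0],[-0.26,0,0.13,0],[-0.25,0,0.14,0],[-0.25,0,0.15,0],[-0.24,0,0.16,0],[-0.24,0,0.17,0],[-0.23,0,0.17,0],[-0.23,0,0.18,0],[-0.22,0,0.19,0],[-0.21,0,0.2,0]]]';python3 arc.py
```

```text
time: 9.47
tool_pos: [515.6, -168.9, 157.9]
tcp_rot: [178.9, 0.4, -11.7]
ft_force: [3.0, -1.3, -0.7]
finger_gap: 14.7
t 9.47 fwd 50.8 lat -0.2 up 112.7 r 172.1 phi 0.748 Ffwd 3.2 Flat -0.6 Fz -0.7 gap 14.7 yaw [178.9   0.4 -11.7]
```

```bash
python3 -m pendant '[[[-0.21,0,0.21,0],[-0.2,0,0.22,0],[-0.2,0,0.22,0],[-0.19,0,0.23,0],[-0.18,0,0.24,0],[-0.17,0,0.24,0],[-0.16,0,0.25,0],[-0.15,0,0.25,0],[-0.14,0,0.26,0],[-0.13,0,0.26,0]]]';python3 arc.py
```

```text
time: 10.3
tool_pos: [477.9, -160.8, 104.2]
tcp_rot: [179.0, 0.3, -11.7]
ft_force: [5.5, 0.4, -1.5]
finger_gap: 14.3
t 10.3 fwd 12.3 lat -0.0 up 59.0 r 170.2 phi 0.360 Ffwd 5.3 Flat 1.5 Fz -1.5 gap 14.3 yaw [179.    0.3 -11.7]
```

```bash
python3 - <<'E'
from h import *
im=snapshot("wrist");a=im[:,:,::-1]
b=snapshot("scene")[:,:,::-1]
cv2.imwrite("pics/mix.png",np.hstack([cv2.resize(a[180:480,180:480],(400,400)),cv2.resize(b[100:300,180:380],(400,400),interpolation=cv2.INTER_CUBIC)]))
E
```

```text
(no output)
```

View pics/mix.png

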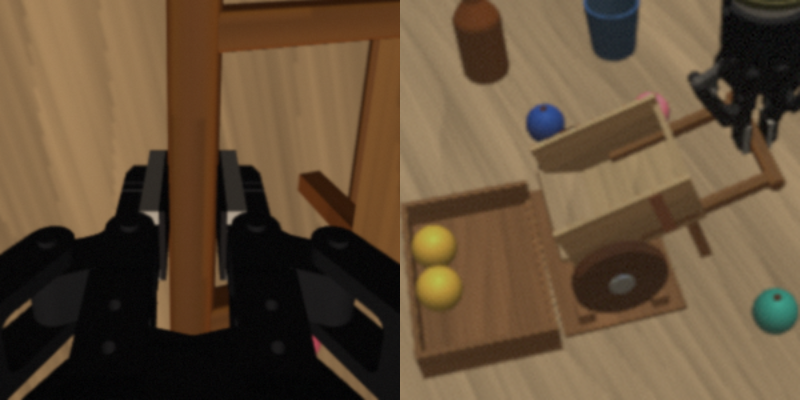

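Wrist view: the bar is still between the pads but lower towards the tips. I'll go on down gently.

```bash
python3 -m pendant '[[[-0.04,0,0.14,0],[-0.05,0,0.15,0],[-0.06,0,0.16,0],[-0.06,0,0.16,0],[-0.05,0,0.16,0],[-0.05,0,0.16,0],[-0.05,0,0.16,0],[-0.04,0,0.16,0],[-0.04,0,0.16,0],[-0.03,0,0.16,0]]]';python3 arc.py
```

```text
time: 11.23
tool_pos: [467.5, -158.6, 68.8]
tcp_rot: [179.1, 0.3, -11.7]
ft_force: [2.9, 0.6, 1.1]
finger_gap: 14.5
t 11.23 fwd 1.6 lat 0.0 up 23.6 r 168.1 phi 0.141 Ffwd 2.7 Flat 1.2 Fz 1.1 gap 14.5 yaw [179.1   0.3 -11.7]
```

```bash
python3 -m pendant '[[[-0.01,0,0.08,0],[-0.01,0,0.08,0],[-0.01,0,0.08,0],[-0.01,0,0.08,0],[-0.01,0,0.08,0],[0,0,0.07,0],[0,0,0.06,0],[0,0,0.06,0],[0,0,0.05,0],[0,0,0.05,0]]]';python3 arc.py
```

```text
time: 12.07
tool_pos: [466.1, -158.4, 58.1]
tcp_rot: [179.1, 0.4, -11.7]
ft_force: [-2.5, 4.6, 9.7]
finger_gap: 14.5
t 12.07 fwd 0.2 lat -0.0 up 12.9 r 167.4 phi 0.077 Ffwd -3.4 Flat 4.0 Fz 9.7 gap 14.5 yaw [179.1   0.4 -11.7]
```

```bash
python3 -m pendant '[[[0,0,0.08,0],[0,0,0.08,0],[0,0,0.08,0],[0,0,0.08,0],[0,0,0.08,0],[0,0,0,0],[0,0,0,0],[0,0,0,0],[0,0,0,0],[0,0,0,0]]]';python3 arc.py
python3 - <<'E'
from h import *
b=snapshot("scene")[:,:,::-1];a=cv2.imread("pics/scene0.png")
cv2.imwrite("pics/mix2.png",np.hstack([cv2.resize(q[130:330,180:380],(400,400),interpolation=cv2.INTER_CUBIC) for q in(a,b)]))
E
```

```text
time: 12.9
tool_pos: [466.0, -158.3, 58.2]
tcp_rot: [179.1, 0.6, -11.7]
ft_force: [2.2, 2.5, 2.7]
finger_gap: 14.5
t 12.9 fwd 0.1 lat -0.0 up 13.0 r 167.4 phi 0.077 Ffwd 1.7 Flat 2.9 Fz 2.7 gap 14.5 yaw [179.1   0.6 -11.7]
```

View pics/mix2.png

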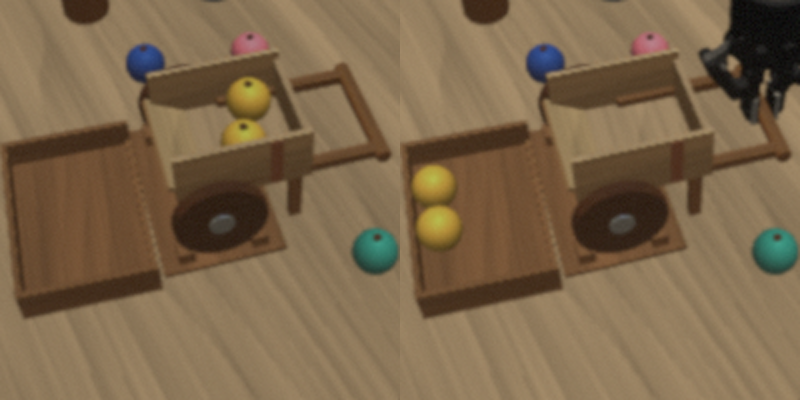

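The cart in the second picture matches its rest pose: the handle end is at (383,155) in both, and upward contact force blocked further lowering. Letting go.

```bash
python3 -m pendant '[[[0,0,0,0],[0,0,0,0],[0,0,0,0],[0,0,0,0],[0,0,0,0],[0,0,0,0],[0,0,0,0],[0,0,0,0],[0,0,0,0],[0,0,0,0]]]' 0;python3 arc.py
python3 -m pendant '[[[0,0,-0.2,0],[0,0,-0.4,0],[0,0,-0.6,0],[0,0,-0.8,0],[0,0,-1,0],[0,0,-1,0],[0,0,-1,0],[0,0,-1,0],[0,0,-0.5,0],[0,0,0,0]]]';python3 arc.py
python3 - <<'E'
from h import *
for n in("scene","top"):
    im=snapshot(n);cv2.imwrite(f"pics/{n}2.png",im[:,:,::-1])
a=cv2.imread("pics/scene0.png");b=cv2.imread("pics/scene2.png")
d=cv2.absdiff(a,b).max(2)
print("spare diff",d[290:480,280:540].max(),"handle diff",d[195:215,340:380].max(), "leg", d[205:240,318:335].max())
cv2.imwrite("pics/mix3.png",np.hstack([cv2.resize(b,(400,300)),cv2.resize(cv2.imread("pics/top2.png"),(400,300))]))
E
```

```text
time: 13.78
tool_pos: [461.8, -158.5, 55.8]
tcp_rot: [179.0, 1.1, -11.7]
ft_force: [0.1, 1.1, 0.1]
finger_gap: 42.6
t 13.78 fwd -3.9 lat -1.0 up 10.6 r 171.0 phi 0.060 Ffwd -0.1 Flat 1.1 Fz 0.1 gap 42.6 yaw [179.    1.1 -11.7]
time: 14.62
tool_pos: [464.1, -156.1, 196.4]
tcp_rot: [179.0, 1.1, -11.7]
ft_force: [0.5, -0.3, -0.2]
finger_gap: 42.4
t 14.62 fwd -2.2 lat 1.7 up 151.2 r 236.5 phi 0.689 Ffwd 0.5 Flat -0.2 Fz -0.2 gap 42.4 yaw [179.    1.1 -11.7]
spare diff 11 handle diff 8 leg 14
```

View pics/mix3.png

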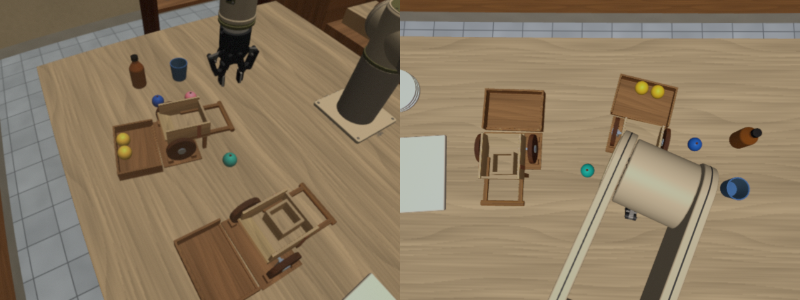

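Both fruit are in the tray, the cart is level, the gripper is clear, and nothing else has changed.

```bash
python3 - <<'E'
from bench import *
print(hand_in(), sense()["time"])
E
```

```text
the job is handed in; nothing more can be done
the job is handed in; nothing more can be done
```

The job is done and handed in at about 15 s of the 42 s allowed. I gripped the middle of the yuzu cart's handle and lifted it along its arc to about 1.06 rad. Both yuzu rolled into the tray. I then carried the cart down until its legs took the load, let go and raised the gripper clear.

- **Fruit and carts:** In the last pictures both yuzu are in the tray. The handle, the leg and the spare cart match the first pictures to within image noise.
- **Forces:** The wrist force was about 11 N at most in my readings, well under the 120 N limit. I only read it at the end of each move, so a brief peak in between would not show.
- **Slip:** The handle bar slid about 8–13 mm towards the finger tips while I held it. It stayed between the pads, and the cart was not dropped.

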